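Put the jar mill into third gear

ROBOT

A 7-joint arm with a two-finger parallel gripper is mounted at the origin on the work surface. World frame = base frame: x ahead of the robot, y to its left, z up, the work surface at z = 0. Lengths are in m, angles in degrees, forces in N, time in s.
With the tool pointing down it reaches from about 0.4 to 0.875 m from the base axis. Payload 6.5 kg.
Tool frame: the origin (TCP) lies midway between the tips of the shut fingers; the grasp point (between the pads) lies 19 mm behind it; z points along the fingers, x is the direction in which the jaws open and shut, and the axes are right-handed (so a half turn about z gives the same grasp; the last joint's range is limited). The gripper opens to 88 mm and grips with 3 to 60 N. Pads are 18 mm wide; open, the fingers measure 123 mm over their backs; the gripper's body (75 mm by 187 mm) begins 45 mm behind the grasp point.
Start: joints at [70.634, 30.733, -0.252, 88.115, 0.149, 61.152, -4.079], TCP at [0.174, -0.626, 0.239] pointing down, gripper open.
Joint ranges: [-154.64, 154.64], [-21.42, 123.67], [-72.66, 72.17], [13.99, 137.28], [-74.86, 254.86], [10.95, 109.41], [-158.01, 158.01]. Speed limits (degrees/s): [136.94, 136.94, 180, 180, 180, 180, 180].

INTERFACE

Orientations are given as a 3x3 rotation matrix whose columns are the frame's x, y, z axes.
In Python, from plant import * gives the robot as it stands.
- The arm moves only by the tool apply_moves, never from a script. Its argument "motion" is text: rows parted by semicolons, each of 5 numbers parted by spaces: the gripper command: -1 is shut, 1 is fully open, values between are in proportion, then the shift along the world's x, y, z in cm, then the turn about the world's z in degrees. A call has 1 to 5 rows; each row shifts and turns the commanded pose from where the row before left it; what a row does not reach is not made up. A row lasts 1/8 s, in which the tool goes at most 62.5 mm and 10.7 degrees, less where a joint would pass 70% of its speed; a pose out of reach is approached as far as the arm can. A call is refused whole if a number of a shift passes 6.25 or a number of a turn 10.7, either way. A call with a gripper value outside its range is refused whole. The fingers move at their own pace and stop on an object; "force" is the grip in N (left out, the last holds). Time passes only in rows, so rows that do not move let the fingers close. It gives the time, the measured TCP pose, the force and the opening at its end, in the units of the state.
- get_state(): the state, without advancing time (a new reading comes with each control period).
- capture(name): name is "scene" or "top"; returns a dict with "pixels" (384x512x3 uint8, blue, green, red), "fx", "fy", "cx", "cy" (pixels), "origin" and "attitude" of the camera in the world. Camera axes: x right, y up, looking along -z (the intrinsics and any distortion apply to the point x, -y, -z); pixel columns grow to the right and rows downward; lengths in m; the calibration is good to about 2 mm. A picture is of the moment at which its call begins. There is no depth.
- finish_job(): hands the job in, once; it reports no verdict.
The state is a dict: "time_s": time; "q": joint angles; "qd": joint speeds; "joint_efforts": joint torques, N m; "tcp_pos": TCP position; "orientation": TCP orientation; "force": force on the tool from outside, world axes, zero at the start; "ft_torque": the same for the moment, N m; "opening": opening from 0.0 (shut) to 1.0 (fully open).
Only numpy, scipy, OpenCV 4.12 (cv2) and the standard library are available. Lean on these libraries where they do the work, as an engineer would, in place of code of your own. Each camera call takes 0.05 s, during which the arm holds its last target. There are 200 camera calls.

TASK

The gear lever of the jar mill stands somewhere along the left-hand side of its H-shaped gate. Push it with the fingertips along the gate: to the cross slot, across to the right, then forward (away from the robot) all the way to the end of the third slot, the far right one, and leave it there with the hand clear. Only push the lever, never pinch it between the fingers, and leave the jar and the other things on the mill and bench where they are.

Things in the scene. Friction and masses are not known exactly. Their poses are not given: they have to be found in the camera images.
- mill: jar mill, fixed to the bench, pose varies. Its x points forward (away from the robot, yaw within 0.25 rad), y left, z up; origin on the bench under the gate's centre. Grey gearbox 250 mm along x, 230 mm along y, 90 mm tall, centred on the origin, with the gate plate on top; to its right (y -115 to -400 mm) the roller bed with the jar, up to 160 mm high
- gate_centre (a point): centre of the cross slot, on the upper face of the aluminium gate plate (150 x 120 mm), 100 mm above the bench. The H opening: two slots along the mill's x, at y = +17 mm (left: first gear far, second near) and y = -17 mm (right: third far, fourth near), joined at x = 0 by the cross slot. Slots are 17 mm wide, the lever's stick 12 mm. One to four black dimples beside the slot ends count the gears
- slot3 (a point): far end of the third slot, on the upper face of the gate plate, 100 mm above the bench: where the stick's axis stands when third gear is fully in
- fore (a joint): lean of the gear lever along the slots, rad: 0 in line with the cross slot, positive forward (mill +x), stops at -0.28 and +0.28. It can cross only within about 0.025 rad of 0, else the metal between the slots stops it. Stays where it is left; friction takes about 1.6 N at the grip. The pivot is 10 mm above the bench, under the gate's centre
- across (a joint): lean of the gear lever across the gate, rad: -0.2 (stop) on the left side, +0.2 (stop) on the right side (mill -y). Same pivot and friction
- grip_top (a point): centre of the top of the lever's grip, 190 mm above the pivot. The grip is an upright black block, 34 x 34 mm, 70 mm long below this point, rounded edges, on a 12 mm steel stick; it leans with the lever, its faces along the mill's x and y. Its half height travels 43 mm forward and back, 31 mm left and right of the middle
- jar: white ceramic milling jar with a steel lid, 80 mm diameter, 150 mm long, lying on the two rubber rollers to the right of the gearbox, its top 160 mm above the bench; origin at its middle; bystander, loose
- vial: small glass vial, 24 mm diameter, 45 mm tall, standing on the gearbox top near its left near corner; origin at its underside; bystander, loose
- stopper: black rubber stopper, 26 mm diameter, 28 mm tall, standing on the gearbox top near its right far corner; origin at its underside; bystander, loose
- oil_bottle: amber oil bottle with a red cap, 84 mm diameter, 230 mm tall, far left; origin at its underside; bystander, loose
- beaker: glass beaker, 76 mm diameter, 90 mm tall, left of the mill; origin at its underside; bystander, loose
- spoon: steel spoon, 170 mm long, lying on the bench to the left; bystander, loose
- tub: white tub with a green lid, 80 mm diameter, 100 mm tall, on the right; origin at its underside; bystander, loose

How it is judged (in metres and radians):
On the way:
1. the lever is across on the right-hand side, still in line with the cross slot (value of joint across above 0.14 rad and value of joint fore between -0.12 and 0.12 rad), for 0.05 s.
At the end, for the whole second after the job is handed in: the lever is home in the third slot: fore above 0.24 rad (stop 0.28), across above 0.14 rad, at rest, nothing touched (value of joint fore above 0.24 rad and value of joint across above 0.14 rad and velocity of joint fore between -0.05 and 0.05 rad/s).
It fails at once if the grip is pinched: pressed with more than 1 N on two opposite faces at once (contact force between each of fore_c1, fore_c3 and the fingers above 1 N or contact force between each of fore_c2, fore_c4 and the fingers above 1 N).
It fails at once if the jar, vial, stopper, bottle, beaker, spoon or tub is moved more than 20 mm, or lifted (distance of any of jar, vial, stopper, oil_bottle, beaker, spoon, tub from where it was at the start of the episode above 0.02 m).
It also fails if it takes over 69 s, if anything falls off the work surface, if the arm or the gripper's body presses on something with over 40 N, if the wrist force passes 120 N, or if a joint passes its speed limit or range.

## Working session

There is one attempt and no reset: what is moved stays moved. The work goes in short steps, Python scripts to look and compute and a tool call to move; the robot and the scene stay as the last step left them, time stands still between calls to the robot, and variables do not carry over. Pictures are saved under pics/ and viewed, about 8 in all and at most 12, crops included, and the job is handed in when it is done.

Besides the shell and the picture viewer there is one more tool, called by a JSON object that holds its "op" and its "data", one argument or row to a line. apply_moves: Moves the arm, as the interface text tells. Its arguments: {"type":"object","properties":{"motion":{"type":"string"},"force":{"type":"number"}},"required":["motion"]}

```bash
mkdir -p pics; cat > h.py <<'E'
from plant import *
import numpy as np, cv2
def snap(n,f):
    c=capture(n); cv2.imwrite(f'pics/{f}.png',c['pixels']); return c
def ray(c,u,v):
    d=np.array([(u-c['cx'])/c['fx'],-(v-c['cy'])/c['fy'],-1]); return np.array(c['origin']),np.array(c['attitude'])@d
def onz(c,u,v,z):
    o,d=ray(c,u,v); return o+d*(z-o[2])/d[2]
def proj(c,p):
    q=np.array(c['attitude']).T@(np.array(p)-np.array(c['origin'])); return c['cx']-c['fx']*q[0]/q[2], c['cy']+c['fy']*q[1]/q[2]
E
python3 - <<'E'
from h import *
for n in('top','scene'):
    c=snap(n,n+'0'); print({k:v for k,v in c.items() if k!='pixels'})
a=cv2.imread('pics/top0.png');cv2.imwrite('pics/top0b.png',cv2.resize(a,(800,600)))
a=cv2.imread('pics/scene0.png');cv2.imwrite('pics/scene0b.png',cv2.resize(a,(800,600)))
print(get_state())
E
```

```text
{'fx': 471.42667085205005, 'fy': 471.42667085205005, 'cx': 250.52288628208606, 'cy': 191.76871013382146, 'origin': array([ 0.2886179 , -0.05118526,  1.91425385]), 'attitude': array([[-0.02746064,  0.99074994, -0.1328927 ],
       [-0.99962053, -0.02750537,  0.00149958],
       [-0.00216955,  0.13288345,  0.9911293 ]])}
{'fx': 355.8151076699792, 'fy': 355.8151076699792, 'cx': 254.62548809519785, 'cy': 198.67763967783014, 'origin': array([0.98598537, 0.67982909, 0.8398169 ]), 'attitude': array([[-0.87418733, -0.28630382,  0.39220739],
       [ 0.48505542, -0.55270332,  0.67767269],
       [ 0.02275405,  0.7826552 ,  0.62203946]])}
{'time_s': 0.1, 'q': array([70.63407344, 30.7722011 , -0.25255456, 88.16426782,  0.14856549,
       61.15452698, -4.07929817]), 'qd': array([-0.02225793, -0.22344074, -0.0381309 , -0.12481501, -0.0349773 ,
        0.10488192, -0.12634623]), 'joint_efforts': array([ 2.84892485e-03, -5.72078347e+01,  9.94045325e-01, -2.52232486e+01,
       -5.61241549e-02,  1.33647010e-02,  4.02900582e-05]), 'tcp_pos': array([ 0.1743218 , -0.62560443,  0.23794304]), 'orientation': array([[ 2.68507618e-01, -9.63277406e-01, -5.45514135e-04],
       [-9.63276269e-01, -2.68508143e-01,  1.48557100e-03],
       [-1.57749196e-03,  1.26593691e-04, -9.99998748e-01]]), 'force': array([ 0.05323192,  1.07125318, -0.06291628]), 'ft_torque': array([-0.01113387,  0.01431317, -0.02024834]), 'opening': 1.0038900926151828}
```

View pics/top0b.png

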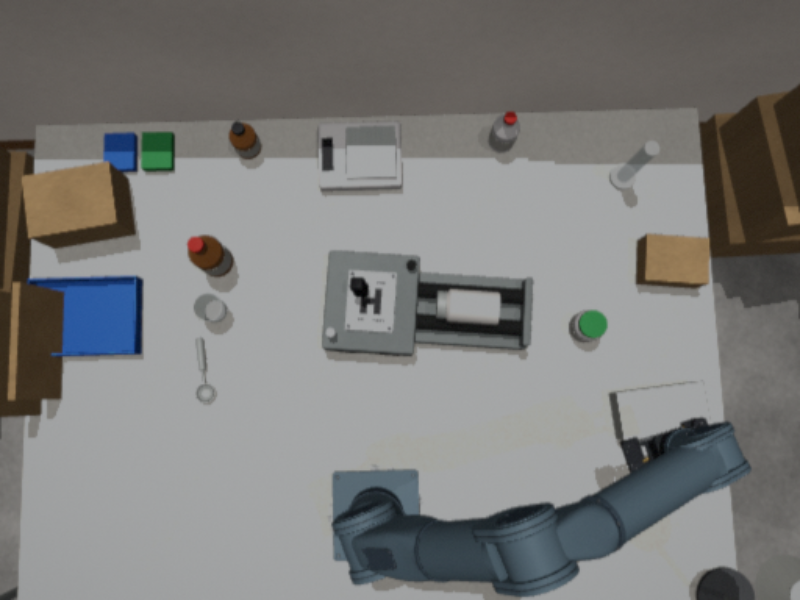

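View pics/scene0b.png

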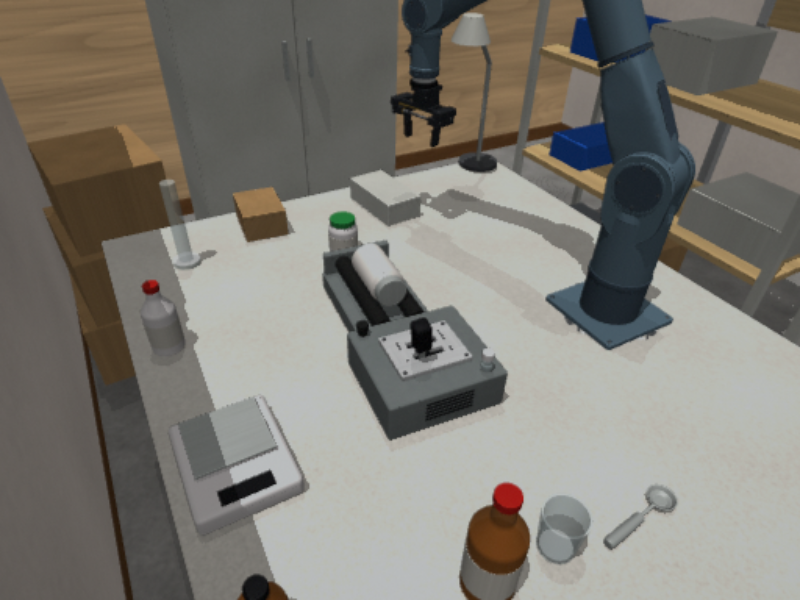

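The top view shows the gearbox around (372,303) of 800x600, with the plate at (371,300), the grip top at about (360,287), the vial at (331,333), the stopper at (411,265) and the jar to the right. The lever appears to be ahead of the cross slot on the left. Next I'll measure the plate and the grip.

```bash
python3 - <<'E'
from h import *
c=capture('top');im=c['pixels'];s=capture('scene')
g=cv2.cvtColor(im,cv2.COLOR_BGR2GRAY)
m=(g>150).astype(np.uint8); roi=np.zeros_like(m); roi[163:225,212:264]=1
m*=roi; n,l,st,_=cv2.connectedComponentsWithStats(m); 
k=max(range(1,n),key=lambda i:st[i,4] if 225<st[i,0]+st[i,2]/2<250 else 0); print(st[k])
cn=max(cv2.findContours((l==k).astype(np.uint8),0,2)[0],key=cv2.contourArea)
r=cv2.boxPoints(cv2.minAreaRect(cn)); print(r)
P=np.array([onz(c,u,v,.1) for u,v in r]); print(P.round(4)); C=P.mean(0);print('C',C)
e=[P[(i+1)%4]-P[i] for i in range(4)]; print([np.linalg.norm(x) for x in e],[np.degrees(np.arctan2(x[1],x[0])) for x in e])
# gearbox edges as yaw check: gearbox contour at z=.09
hs=cv2.cvtColor(im,cv2.COLOR_BGR2HSV)
gb=((g<150)).astype(np.uint8); r2=np.zeros_like(gb); r2[155:235,200:345]=1
print('scene plate centre px',proj(s,C))
A=cv2.resize(im[155:235,200:280],(600,600),interpolation=cv2.INTER_CUBIC)
u,v=proj(s,[C[0],C[1],.14]);u,v=int(u),int(v);print(u-40,v-40)
B=cv2.resize(s['pixels'][v-40:v+40,u-40:u+40],(600,600),interpolation=cv2.INTER_CUBIC)
cv2.imwrite('pics/crop.png',cv2.resize(np.hstack([A,B]),(800,400)))
E
```

```text
[221 173  32  39 733]
[[220.34514 209.82304]
 [222.84071 172.38942]
 [253.17256 174.41154]
 [250.67699 211.84517]]
[[ 0.4648  0.0646  0.1   ]
 [ 0.6112  0.052   0.1   ]
 [ 0.5999 -0.0661  0.1   ]
 [ 0.4537 -0.0524  0.1   ]]
C [ 5.32385919e-01 -4.84914353e-04  1.00000000e-01]
[np.float64(0.14697322913629915), np.float64(0.11870896530978844), np.float64(0.14686139500545234), np.float64(0.11745273050663801)] [np.float64(-4.888292367853385), np.float64(-95.4622001573145), np.float64(174.62201566437207), np.float64(84.58883546245555)]
scene plate centre px (np.float64(270.7168674797728), np.float64(222.35562606368865))
231 172
```

View pics/crop.png

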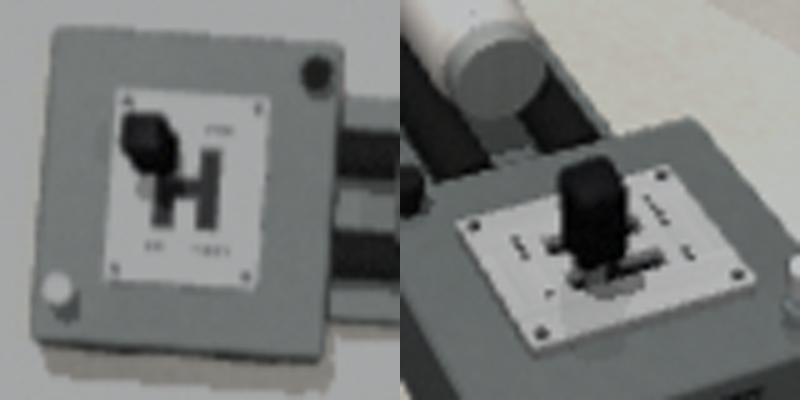

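```bash
cat >> h.py <<'E'
C0=np.array([.5324,-.0005,0]); YAW=np.radians(-5.2)
R=np.array([[np.cos(YAW),-np.sin(YAW),0],[np.sin(YAW),np.cos(YAW),0],[0,0,1]])
w=lambda x,y,z: C0+R@np.array([x,y,z])/1000
m=lambda p: R.T@(np.asarray(p)-C0)*1000
E
python3 - <<'E'
from h import *
c=capture('top')
p=m(onz(c,228.6,180.8,.195)); print('grip top mill',p, 'fore',np.arcsin(p[0]/190),'across',-np.arcsin(p[1]/190))
for f in (.28,.2,.15,.1,.05):
    q=w(190*np.sin(f),38,200*np.cos(f)); print(f,np.array(proj(c,q)))
print('target far', w(75,35,155), get_state()['tcp_pos'])
E
```

```text
grip top mill [ 27.29883721  29.08173615 195.        ] fore 0.14417707384715484 across -0.15366581208332664
0.28 [226.70731225 174.05774807]
0.2 [226.37392489 177.81681464]
0.15 [226.171198   180.24033723]
0.1 [225.97364935 182.71157733]
0.05 [225.78196124 185.2224831 ]
target far [0.61026347 0.02755851 0.155     ] [ 0.17441973 -0.62587813  0.23831306]
```

{"op": "apply_moves", "data": {
  "motion": "-1 0 0 5 -7; -1 4 6 4 -7; -1 4 6 0 -6.8; -1 4 6 0 0; -1 4 6 0 0"
}}

```text
time_s: 0.88
tcp_pos: [0.3098, -0.4228, 0.3192]
orientation: [[-0.091, -0.996, 0.0], [-0.996, 0.091, -0.0], [0.0, -0.0, -1.0]]
force: [0.8, 0.4, -0.6]
opening: 0.458
```

{"op": "apply_moves", "data": {
  "motion": "-1 4 6 0 0; -1 4 6 0 0; -1 4 6 0 0; -1 4 6 0 0; -1 4 6 0 0"
}}

```text
time_s: 1.5
tcp_pos: [0.483, -0.163, 0.3193]
orientation: [[-0.091, -0.996, 0.0], [-0.996, 0.091, -0.0], [0.0, -0.001, -1.0]]
force: [1.0, 0.1, 0.6]
opening: 0.004
```

{"op": "apply_moves", "data": {
  "motion": "-1 4 6 0 0; -1 3 5 0 0; -1 0 0 0 0; -1 0 0 0 0"
}}

```text
time_s: 2.0
tcp_pos: [0.5464, -0.0635, 0.3188]
orientation: [[-0.091, -0.996, -0.001], [-0.996, 0.091, -0.001], [0.001, 0.001, -1.0]]
force: [-0.7, 0.1, -0.4]
opening: 0.004
```

```bash
python3 - <<'E'
from h import *
t=get_state();print(t['tcp_pos'],m(t['tcp_pos']),t['opening'],t['force'],t['orientation'][:2,0])
c=capture('top');
for n,p in dict(rs=w(0,-17,100),s3=w(25,-17,100),s4=w(-25,-17,100)).items(): print(n,proj(c,p))
g=cv2.cvtColor(cv2.imread('pics/top0.png'),cv2.COLOR_BGR2GRAY)
print(g[180:206,228:250])
E
```

```text
[ 0.54642024 -0.06348384  0.31875961] [ 19.67092865 -61.45393167 318.75960574] 0.004465169934305268 [-0.74063693  0.06447769 -0.38398813] [-0.0914731  -0.99580724]
rs (np.float64(241.13237771433913), np.float64(192.2869775337016))
s3 (np.float64(241.55588666557816), np.float64(185.92811950008942))
s4 (np.float64(240.70733325419425), np.float64(198.6688907662956))
[[ 33  32  35  24  14  46 123 158 165 166 166 166 163 141 139 137 138 137
  151 165 166 166]
 [ 34  36  39  24   7  24  70 126 161 165 166 166 164 144 151 140 136 127
  144 165 165 166]
 [ 36  39  40  24  13   7  27  83 157 165 165 166 165 160 163 160 157 154
  159 166 166 166]
 [ 37  39  37  25  10   9  10  56 143 165 167 166 164 163 163 164 164 164
  165 166 166 165]
 [ 23  27  26  21   9   1   3  61 148 165 166 163 136 130 131 137 150 164
  166 167 165 166]
 [ 14  14  17  16   4  10   7  51 136 162 166 161 101  82  82  92 129 163
  166 166 166 165]
 [  6   3   4   3  11   7   9  53 125 163 167 160  86  54  53  70 133 164
  166 166 166 167]
 [  5   7   5   7   6   6  12  54 124 162 166 159  83  52  52  68 134 162
  166 167
[... 984 characters left out ...]
1  87  53  51  59 109 161 165
  165 165 165 167]
 [166 160  98  63  60  64  97 160 165 166 160  80  49  49  60 116 161 166
  166 165 166 166]
 [167 163 130 111 107 108 119 161 166 166 161  93  73  73  75 121 162 166
  166 166 166 165]
 [166 165 158 154 153 153 154 165 166 166 165 149 147 145 132 152 163 166
  166 167 166 166]
 [165 163 163 163 163 165 165 165 166 166 166 165 165 164 160 164 166 166
  166 166 167 166]
 [163 141 148 138 150 165 165 166 167 165 165 163 164 163 163 163 164 164
  165 166 166 166]
 [163 132 140 128 145 163 166 165 167 165 153 143 147 132 147 140 150 152
  164 165 166 166]
 [166 155 158 155 158 165 166 166 165 165 160 155 143 124 140 130 153 139
  163 166 166 166]]
```

{"op": "apply_moves", "data": {
  "motion": "-1 3.2 4.5 0 0; -1 3.2 4.6 0 0; -1 0 0 0 0; -1 0 0 0 0"
}}

```text
time_s: 2.55
tcp_pos: [0.6104, 0.026, 0.3188]
orientation: [[-0.094, -0.996, -0.001], [-0.996, 0.094, -0.001], [0.002, 0.001, -1.0]]
force: [-0.7, -0.3, 0.4]
opening: 0.006
```

```bash
python3 - <<'E'
from h import *
t=get_state();print(t['tcp_pos'],m(t['tcp_pos']),t['force'])
E
```

```text
[0.61037455 0.02599142 0.3188443 ] [ 75.25264886  33.44942298 318.84429777] [-0.74162165 -0.29503134  0.39061847]
```

{"op": "apply_moves", "data": {
  "motion": "-1 0 0 -5.5 0; -1 0 0 -5.5 0; -1 0 0 -5.4 0; -1 0 0 0 0; -1 0 0 0 0"
}}

```text
time_s: 3.18
tcp_pos: [0.612, 0.0271, 0.1573]
orientation: [[-0.093, -0.996, 0.003], [-0.996, 0.093, -0.0], [0.0, -0.003, -1.0]]
force: [0.2, -0.6, -0.0]
opening: 0.002
```

```bash
python3 - <<'E'
from h import *
t=get_state();print(t['tcp_pos'],m(t['tcp_pos']),t['force'])
s=snap('scene','s1');A=s['pixels'][100:280,180:380];cv2.imwrite('pics/s1b.png',cv2.resize(A,(660,594),interpolation=cv2.INTER_CUBIC))
print('stop target delta cm',(w(26,33,155)-t['tcp_pos'])*100)
E
```

```text
[0.61198993 0.02708594 0.15731943] [ 76.76218722  34.68584472 157.31942946] [ 0.15358333 -0.59266754 -0.03470521]
stop target delta cm [-5.07060628  0.29218015 -0.23194295]
```

View pics/s1b.png

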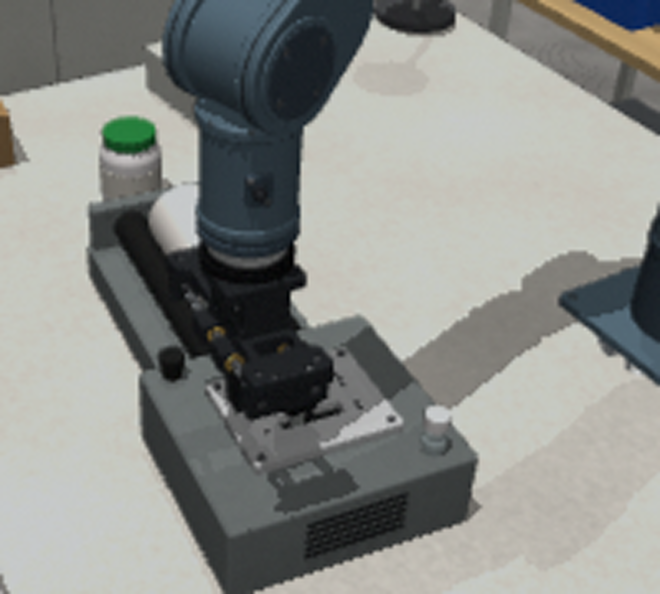

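The hand is at the far side of the grip, at crop (280,380). The hand itself hides the contact, so I'll push back slowly and watch the force.

{"op": "apply_moves", "data": {
  "motion": "-1 -1 0.1 0 0; -1 -1 0.1 0 0; -1 0 0 0 0"
}}

```text
time_s: 3.6
tcp_pos: [0.5903, 0.0306, 0.1558]
orientation: [[-0.091, -0.996, 0.001], [-0.996, 0.091, -0.0], [0.0, -0.001, -1.0]]
force: [-0.5, -0.5, -1.1]
opening: 0.006
```

{"op": "apply_moves", "data": {
  "motion": "-1 -0.6 0.05 0 0; -1 -0.6 0.05 0 0; -1 0 0 0 0"
}}

```text
time_s: 3.98
tcp_pos: [0.5786, 0.0315, 0.1551]
orientation: [[-0.091, -0.996, 0.0], [-0.996, 0.091, 0.0], [-0.0, -0.0, -1.0]]
force: [1.5, 1.0, 1.6]
opening: 0.008
```

{"op": "apply_moves", "data": {
  "motion": "-1 -0.5 0.05 0 0; -1 -0.5 0.05 0 0; -1 -0.3 0 0 0; -1 0 0 0 0"
}}

```text
time_s: 4.47
tcp_pos: [0.5654, 0.0324, 0.1549]
orientation: [[-0.091, -0.996, -0.001], [-0.996, 0.091, -0.0], [0.0, 0.001, -1.0]]
force: [1.8, -0.3, 0.5]
opening: 0.007
```

```bash
python3 - <<'E'
from h import *
t=get_state();print(t['tcp_pos'],m(t['tcp_pos']),t['force'])
E
```

```text
[0.56536515 0.03239364 0.15489969] [ 29.84824073  35.7459822  154.89968925] [ 1.82096759 -0.2899894   0.47031058]
```

{"op": "apply_moves", "data": {
  "motion": "-1 -0.3 0.03 0 0; -1 0 0 0 0"
}}

```text
time_s: 4.72
tcp_pos: [0.5626, 0.0327, 0.1549]
orientation: [[-0.091, -0.996, -0.0], [-0.996, 0.091, -0.0], [0.0, 0.0, -1.0]]
force: [2.5, 0.8, -0.1]
opening: 0.007
```

{"op": "apply_moves", "data": {
  "motion": "-1 2 -0.2 0 0; -1 3 -0.2 3 0; -1 3 0 5.5 0; -1 2 5 5.5 0; -1 0 6 0 0"
}}

```text
time_s: 5.35
tcp_pos: [0.6621, 0.1282, 0.2884]
orientation: [[-0.096, -0.995, 0.007], [-0.995, 0.096, 0.0], [-0.001, -0.007, -1.0]]
force: [0.6, 1.4, -0.2]
opening: 0.007
```

{"op": "apply_moves", "data": {
  "motion": "-1 0 6 0 0; -1 0 0 0 0; -1 0 0 0 0"
}}

```text
time_s: 5.72
tcp_pos: [0.6587, 0.1885, 0.2838]
orientation: [[-0.091, -0.996, -0.001], [-0.996, 0.091, -0.001], [0.002, 0.001, -1.0]]
force: [1.2, -0.6, 0.8]
opening: 0.008
```

```bash
python3 - <<'E'
from h import *
t=get_state();print(t['tcp_pos'],m(t['tcp_pos']),t['force'])
c=snap('top','t2');s=snap('scene','s2')
A=cv2.resize(c['pixels'][155:235,200:280],(600,600),interpolation=cv2.INTER_CUBIC)
B=cv2.resize(s['pixels'][172:252,231:311],(600,600),interpolation=cv2.INTER_CUBIC)
cv2.imwrite('pics/crop2.png',cv2.resize(np.hstack([A,B]),(800,400)))
for f in (-.1,-.05,0,.05,.1): print(f,np.array(proj(c,w(190*np.sin(f),34,10+187*np.cos(f)))),np.array(proj(s,w(190*np.sin(f),34,10+187*np.cos(f)))))
E
```

```text
[0.65865002 0.18851715 0.28383557] [108.599312   199.68159801 283.83556644] [ 1.17690958 -0.59477889  0.84342209]
-0.1 [226.37796657 193.08169187] [283.52041522 203.23752225]
-0.05 [226.548278 190.508119] [280.59871799 203.84000452]
0 [226.72555479 187.94771679] [277.63879753 204.57518179]
0.05 [226.9091997  185.40890938] [274.65023144 205.44186931]
0.1 [227.09859182 182.89999896] [271.64288346 206.4382975 ]
```

View pics/crop2.png

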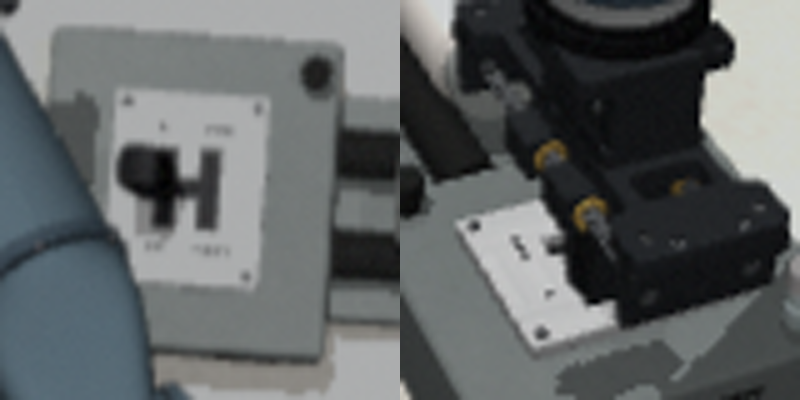

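The top view shows the grip at crop (117–180, 143–198), now near the cross slot row (~187). I'll measure how the blob extents depend on lean.

```bash
python3 - <<'E'
from h import *
g=cv2.cvtColor(cv2.imread('pics/t2.png'),cv2.COLOR_BGR2GRAY)
print(g[180:200,220:240])
c=capture('top')
for a in(-.2,-.16):
 for f in (-.05,0,.03,.06):
  F=np.array([[np.cos(f),0,np.sin(f)],[0,1,0],[-np.sin(f),0,np.cos(f)]])
  A=np.array([[1,0,0],[0,np.cos(a),np.sin(a)],[0,-np.sin(a),np.cos(a)]])
  q=np.array([proj(c,w(*(F@A.T@[x,y,z]+[0,0,10]))) for z in(190,120) for x in(-17,17) for y in(-17,17)])
  print(a,f,'top cols',q[:4,0].round(1),'rows',q[:4,1].round(1),'bot rows',q[4:,1].round(1),'c',q[:4].mean(0).round(1))
E
```

```text
[[122 128 142 169 173 173 174 173 173 173 172 169 130 157 172 172 173 173
  173 173]
 [124 127 140 170 174 173 172 173 173 173 173 171 160 166 172 173 173 172
  173 172]
 [125 127 139 169 172 169 169 170 170 170 171 172 171 172 173 174 173 172
  173 173]
 [126 127 145 169 167 138 131 130 133 146 149 165 159 166 169 168 172 173
  173 173]
 [124 126 148 164 120  79  70  68  73  90  95 109 102 114 117 133 169 173
  173 170]
 [119 123 145 145  73  36  37  37  45  49  50  41  38  47  63 104 167 173
  173 167]
 [118 123 149 118  52  28  33  37  43  46  40  22  13  15  43 101 168 172
  172 167]
 [117 122 150  93  41  29  34  37  42  45  40  22   6   8  35 104 168 172
  173 166]
 [117 122 150  86  37  30  32  38  39  43  37  22   7   6  24  92 166 173
  172 154]
 [116 124 151  85  34  29  30  35  41  42  33  17  13   6  21  82 162 169
  167 142]
 [117 125 159  90  38  31  32  38  41  41  34  17  11   7  17  63 118 127
  126 114]
 [117 125 162 113  53  28  26  25  28  31  25  10   4   1  12  35  65  71
   66  68]
 [115 127 166 155 105  55  25  10  17  19  13  10   3   8  14  18  37  52
   49 
[... 914 characters left out ...]
8 182.  181.8] bot rows [194.3 194.  185.5 185.3] c [225.8 186.4]
-0.2 0.06 top cols [230.1 221.1 230.7 221.8] rows [189.5 189.3 180.5 180.4] bot rows [193.3 193.1 184.6 184.4] c [225.9 184.9]
-0.16 -0.05 top cols [231.8 222.7 232.4 223.4] rows [195.3 194.9 186.1 185.7] bot rows [196.9 196.5 188.  187.6] c [227.6 190.5]
-0.16 0 top cols [231.9 222.9 232.6 223.5] rows [192.8 192.4 183.6 183.3] bot rows [195.3 194.9 186.5 186.2] c [227.7 188. ]
-0.16 0.03 top cols [232.  223.  232.7 223.7] rows [191.2 190.9 182.1 181.8] bot rows [194.3 194.  185.6 185.3] c [227.8 186.5]
-0.16 0.06 top cols [232.1 223.1 232.8 223.8] rows [189.6 189.4 180.6 180.4] bot rows [193.4 193.1 184.7 184.4] c [228. 185.]
```

Fore is about 0: the measured front and rear edges, at rows 183.6 and 192.2, match the prediction of 183.3 and 192.4. Next I'll go to the left side of the grip.

{"op": "apply_moves", "data": {
  "motion": "-1 -4 -3.1 0 0; -1 -4 -3.2 0 0; -1 -3.8 -3.1 0 0; -1 0 0 0 0; -1 0 0 0 0"
}}

```text
time_s: 6.5
tcp_pos: [0.5417, 0.0948, 0.2851]
orientation: [[-0.093, -0.996, 0.001], [-0.996, 0.093, 0.0], [-0.0, -0.001, -1.0]]
force: [-0.2, 0.8, -0.8]
opening: 0.007
```

```bash
python3 - <<'E'
from h import *
t=get_state();print(m(t['tcp_pos']),t['force'],(w(0,95,155)-t['tcp_pos'])*100)
E
```

```text
[  0.67008057  95.76395768 285.05751911] [-0.23424044  0.82461716 -0.77211862] [ -0.07365622  -0.07000824 -13.00575191]
```

{"op": "apply_moves", "data": {
  "motion": "-1 0 0 -5 0; -1 0 0 -5 0; -1 0 0 -3 0; -1 0 0 0 0; -1 0 0 0 0"
}}

```text
time_s: 7.12
tcp_pos: [0.5424, 0.0961, 0.1557]
orientation: [[-0.091, -0.996, 0.002], [-0.996, 0.091, 0.001], [-0.001, -0.002, -1.0]]
force: [-0.1, -0.3, -0.1]
opening: 0.006
```

{"op": "apply_moves", "data": {
  "motion": "-1 -0.1 -1 0 0; -1 -0.1 -1 0 0; -1 -0.1 -1 0 0; -1 -0.1 -0.6 0 0; -1 0 0 0 0"
}}

```text
time_s: 7.75
tcp_pos: [0.5373, 0.0589, 0.1549]
orientation: [[-0.092, -0.996, 0.001], [-0.996, 0.092, 0.0], [-0.0, -0.001, -1.0]]
force: [1.1, 0.6, 1.0]
opening: 0.007
```

{"op": "apply_moves", "data": {
  "motion": "-1 -0.1 -0.7 0 0; -1 -0.1 -0.7 0 0; -1 0 -0.7 0 0; -1 0 0 0 0"
}}

```text
time_s: 8.25
tcp_pos: [0.5347, 0.0371, 0.1543]
orientation: [[-0.092, -0.996, -0.001], [-0.996, 0.092, -0.001], [0.001, 0.001, -1.0]]
force: [-0.8, -0.1, 0.4]
opening: 0.005
```

```bash
python3 - <<'E'
from h import *
t=get_state();print(m(t['tcp_pos']),t['force'],(w(0,5,155)-t['tcp_pos'])*100)
E
```

```text
[ -1.13554119  37.69346336 154.33750883] [-0.76496717 -0.14169493  0.37730438] [-0.18322252 -3.26618271  0.06624912]
```

{"op": "apply_moves", "data": {
  "motion": "-1 -0.1 -0.5 0 0; -1 0 -0.5 0 0; -1 -0.1 -0.5 0 0"
}}

```text
time_s: 8.62
tcp_pos: [0.533, 0.0229, 0.1545]
orientation: [[-0.091, -0.996, -0.0], [-0.996, 0.091, -0.0], [0.0, 0.0, -1.0]]
force: [0.4, 1.2, 1.1]
opening: 0.002
```

{"op": "apply_moves", "data": {
  "motion": "-1 0 -0.5 0 0; -1 -0.1 -0.5 0 0; -1 0 -0.3 0 0"
}}

```text
time_s: 9.0
tcp_pos: [0.532, 0.0099, 0.1545]
orientation: [[-0.091, -0.996, -0.0], [-0.996, 0.091, 0.0], [-0.0, 0.0, -1.0]]
force: [0.0, 2.0, 0.5]
opening: 0.002
```

```bash
python3 - <<'E'
from h import *
t=get_state();print(m(t['tcp_pos']),t['force'],(w(0,5,155)-t['tcp_pos'])*100)
c=snap('top','t3');A=cv2.resize(c['pixels'][155:235,200:280],(600,600),interpolation=cv2.INTER_CUBIC)
s=snap('scene','s3')
B=cv2.resize(s['pixels'][172:252,231:311],(600,600),interpolation=cv2.INTER_CUBIC)
cv2.imwrite('pics/crop3.png',cv2.resize(np.hstack([A,B]),(800,400)))
E
```

```text
[ -1.38845719  10.30245645 154.5202569 ] [0.02390827 2.01493677 0.53710235] [ 0.09021675 -0.54064731  0.04797431]
```

View pics/crop3.png

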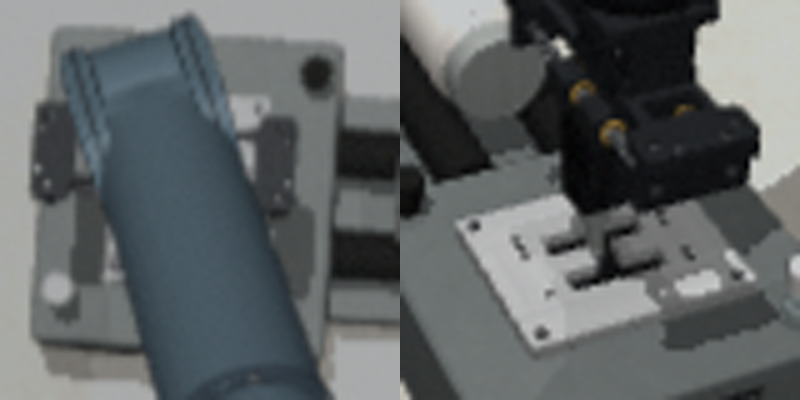

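The scene crop shows the left slot empty and the stick at the right end of the cross slot, around (610,235). I'll push the last few millimetres.

{"op": "apply_moves", "data": {
  "motion": "-1 0 -0.3 0 0; -1 0 -0.2 0 0; -1 0 0 0 0"
}}

```text
time_s: 9.48
tcp_pos: [0.5318, 0.005, 0.1544]
orientation: [[-0.091, -0.996, -0.001], [-0.996, 0.091, -0.0], [0.0, 0.001, -1.0]]
force: [-0.5, 0.8, 0.3]
opening: 0.005
```

{"op": "apply_moves", "data": {
  "motion": "-1 0 -0.2 0 0; -1 0 0 0 0"
}}

```text
time_s: 9.72
tcp_pos: [0.5318, 0.0031, 0.1544]
orientation: [[-0.091, -0.996, -0.0], [-0.996, 0.091, -0.0], [0.0, 0.0, -1.0]]
force: [-0.7, 0.6, 0.1]
opening: 0.005
```

{"op": "apply_moves", "data": {
  "motion": "-1 0.2 3 0 0; -1 0 0 5 0; -1 0 0 5 0; -1 0 0 3 0; -1 0 0 0 0"
}}

```text
time_s: 10.35
tcp_pos: [0.5356, 0.0331, 0.287]
orientation: [[-0.092, -0.996, 0.005], [-0.996, 0.092, -0.0], [-0.0, -0.005, -1.0]]
force: [-0.0, -0.2, -0.4]
opening: 0.006
```

{"op": "apply_moves", "data": {
  "motion": "-1 -2.6 -1.8 0 0; -1 -2.6 -1.8 0 0; -1 -2.6 -1.8 0 0; -1 0 0 0 0; -1 0 0 0 0"
}}

```text
time_s: 10.98
tcp_pos: [0.4562, -0.0205, 0.284]
orientation: [[-0.091, -0.996, -0.0], [-0.996, 0.091, 0.0], [-0.0, 0.0, -1.0]]
force: [0.8, -0.5, -0.6]
opening: 0.005
```

```bash
python3 - <<'E'
from h import *
t=get_state();print(m(t['tcp_pos']),t['force'],(w(-75,-28,155)-t['tcp_pos'])*100)
s=snap('scene','s4')
B=cv2.resize(s['pixels'][142:262,221:341],(600,600),interpolation=cv2.INTER_CUBIC)
cv2.imwrite('pics/crop4.png',B)
E
```

```text
[-74.0861352  -26.83046798 284.03617425] [ 0.76193427 -0.48837972 -0.6191769 ] [ -0.10161014  -0.10818928 -12.90361742]
```

View pics/crop4.png

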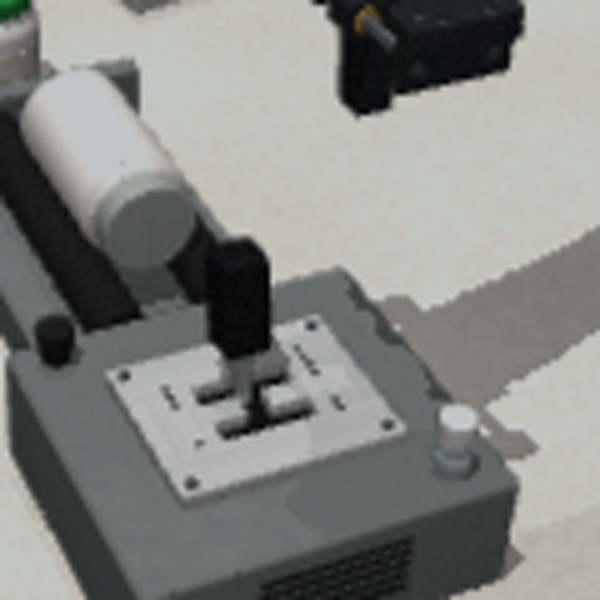

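The lever now leans right at the end of the cross slot, with the stick at about (245,370), and the jar, vial and stopper are in place. I'll descend on the near side and push forward.

{"op": "apply_moves", "data": {
  "motion": "-1 0 -0.2 -5 0; -1 0 0 -5 0; -1 0 0 -2.9 0; -1 0 0 0 0; -1 0 0 0 0"
}}

```text
time_s: 11.65
tcp_pos: [0.4571, -0.0222, 0.1564]
orientation: [[-0.09, -0.996, 0.001], [-0.996, 0.09, 0.0], [-0.0, -0.001, -1.0]]
force: [-0.1, -0.5, -1.5]
opening: 0.007
```

{"op": "apply_moves", "data": {
  "motion": "-1 1 -0.1 0 0; -1 1 -0.1 0 0; -1 1 -0.1 0 0; -1 1 -0.1 0 0; -1 0 0 0 0"
}}

```text
time_s: 12.28
tcp_pos: [0.4969, -0.0267, 0.1556]
orientation: [[-0.091, -0.996, 0.0], [-0.996, 0.091, 0.0], [-0.0, -0.0, -1.0]]
force: [0.0, -0.6, -0.9]
opening: 0.004
```

{"op": "apply_moves", "data": {
  "motion": "-1 0.8 -0.1 0 0; -1 0.8 0 0 0; -1 0.8 -0.1 0 0; -1 0.7 -0.1 0 0"
}}

```text
time_s: 12.78
tcp_pos: [0.5271, -0.0299, 0.1553]
orientation: [[-0.091, -0.996, -0.001], [-0.996, 0.091, -0.0], [0.0, 0.001, -1.0]]
force: [-2.2, -0.5, 0.1]
opening: 0.006
```

```bash
python3 - <<'E'
from h import *
t=get_state();print(m(t['tcp_pos']),t['force'],(w(15,-28,155)-t['tcp_pos'])*100)
E
```

```text
[ -2.64269216 -29.74729943 155.27913149] [-2.20018506 -0.54038603  0.14001027] [ 1.77284441  0.01411055 -0.02791315]
```

{"op": "apply_moves", "data": {
  "motion": "-1 0.5 -0.05 0 0; -1 0.5 -0.05 0 0; -1 0.4 0 0 0; -1 0 0 0 0"
}}

```text
time_s: 13.28
tcp_pos: [0.5418, -0.0306, 0.1558]
orientation: [[-0.091, -0.996, 0.001], [-0.996, 0.091, 0.0], [-0.0, -0.001, -1.0]]
force: [-0.1, 0.5, -0.3]
opening: 0.004
```

{"op": "apply_moves", "data": {
  "motion": "-1 0.3 0 0 0; -1 0 0 0 0"
}}

```text
time_s: 13.52
tcp_pos: [0.5439, -0.0307, 0.1555]
orientation: [[-0.091, -0.996, -0.0], [-0.996, 0.091, -0.0], [0.0, 0.0, -1.0]]
force: [-1.7, 0.1, -0.7]
opening: 0.005
```

{"op": "apply_moves", "data": {
  "motion": "-1 0.2 0 0 0; -1 0 0 0 0"
}}

```text
time_s: 13.78
tcp_pos: [0.5454, -0.0308, 0.1553]
orientation: [[-0.091, -0.996, -0.001], [-0.996, 0.091, -0.0], [0.0, 0.001, -1.0]]
force: [-4.2, -0.2, -1.0]
opening: 0.007
```

{"op": "apply_moves", "data": {
  "motion": "-1 0.1 0 0 0; -1 0 0 0 0"
}}

```text
time_s: 14.02
tcp_pos: [0.5462, -0.0308, 0.1552]
orientation: [[-0.091, -0.996, -0.002], [-0.996, 0.091, -0.0], [0.0, 0.002, -1.0]]
force: [-5.2, -0.7, -1.8]
opening: 0.005
```

{"op": "apply_moves", "data": {
  "motion": "-1 -2.5 0.2 0 0; -1 -3 0.2 2 0; -1 -1 0 5 0; -1 -3 0 5 0; -1 0 -5 0 0"
}}

```text
time_s: 14.65
tcp_pos: [0.4552, -0.0743, 0.2806]
orientation: [[-0.084, -0.996, 0.012], [-0.996, 0.084, -0.001], [-0.0, -0.012, -1.0]]
force: [0.1, -0.6, -0.5]
opening: 0.006
```

{"op": "apply_moves", "data": {
  "motion": "-1 0 -6 0 0; -1 0 -6 0 0; -1 0 -6 0 0; -1 0 0 0 0; -1 0 0 0 0"
}}

```text
time_s: 15.28
tcp_pos: [0.4531, -0.2565, 0.276]
orientation: [[-0.091, -0.996, 0.002], [-0.996, 0.091, -0.0], [0.0, -0.002, -1.0]]
force: [-0.5, -0.2, 0.0]
opening: 0.003
```

```bash
python3 - <<'E'
from h import *
t=get_state();print(t['tcp_pos'],t['force'])
c=snap('top','t5');A=cv2.resize(c['pixels'][155:235,200:280],(600,600),interpolation=cv2.INTER_CUBIC)
s=snap('scene','s5')
B=cv2.resize(s['pixels'][162:262,221:321],(600,600),interpolation=cv2.INTER_CUBIC)
cv2.imwrite('pics/crop5.png',cv2.resize(np.hstack([A,B]),(800,400)))
for a in(.15,.2):
 for f in (.22,.25,.28):
  F=np.array([[np.cos(f),0,np.sin(f)],[0,1,0],[-np.sin(f),0,np.cos(f)]])
  M=np.array([[1,0,0],[0,np.cos(a),np.sin(a)],[0,-np.sin(a),np.cos(a)]])
  q=np.array([proj(c,w(*(F@M.T@[x,y,190]+[0,0,10]))) for x in(-17,17) for y in(-17,17)])
  print(a,f,'cols',q[:,0].round(1),'rows',q[:,1].round(1))
g=cv2.cvtColor(c['pixels'],cv2.COLOR_BGR2GRAY);print(g[166:188,232:256])
E
```

```text
[ 0.45305606 -0.25647469  0.27601284] [-0.46326455 -0.24282849  0.00964423]
0.15 0.22 cols [248.6 239.5 249.2 240.2] rows [183.  181.9 174.5 173.4]
0.15 0.25 cols [248.7 239.6 249.3 240.3] rows [181.5 180.4 173.2 172. ]
0.15 0.28 cols [248.8 239.7 249.4 240.4] rows [180.1 179.  171.9 170.7]
0.2 0.22 cols [251.1 242.1 251.7 242.7] rows [183.4 182.2 174.9 173.6]
0.2 0.25 cols [251.2 242.2 251.8 242.8] rows [182.  180.7 173.6 172.3]
0.2 0.28 cols [251.3 242.3 251.8 242.9] rows [180.6 179.2 172.3 171. ]
[[122 121 122 121 119 120 119 120 119 119 120 119 120 119 119 120 121 120
  118 118 119 120 121 120]
 [122 122 121 121 120 119 119 120 120 120 120 118 120 120 119 119 120 119
  120 118 118 120 119 120]
 [122 122 121 121 122 121 120 120 120 119 118 118 118 119 119 119 121 120
  120 119 116 119 120 120]
 [122 121 121 122 120 120 120 121 120 119 118 117 118 119 118 118 119 120
  120 119 118 118 118 118]
 [122 120 121 120 120 120 120 119 120 118 118 119 119 118 118 119 120 120
  120 118 118 118 119 119]
 [122 120 119 121 122 120 120 121 120 118 116 115 114 115 115 117 117 119
  119 117 118 11
[... 927 characters left out ...]
63 168 169 170 166 136  57   9   7  12  14   8   5   7   8  43 119
  162 166 166 148 123 117]
 [166 168 169 169 169 166 136  54  14   9  14   8   9   7  12  16  59 122
  139 144 164 138 120 116]
 [154 164 165 166 168 166 137  56  14   7  10   8   4   8   8  28  87 121
  124 130 161 134 118 116]
 [101 111 114 128 165 167 138  56   9  10  13   9   5  11   9  43 112 123
  122 127 162 132 117 116]
 [ 60  59  61 103 163 168 155  75  19  11   7   8   4   3  23  72 117 123
  121 130 162 135 119 116]
 [ 56  50  59  99 163 169 164 125  58  28  23   4  29  41  58 107 122 123
  122 129 161 137 118 116]
 [ 57  54  63 112 165 168 167 153  87  60  45  36  82 103 111 123 123 123
  121 128 161 136 117 116]]
```

View pics/crop5.png

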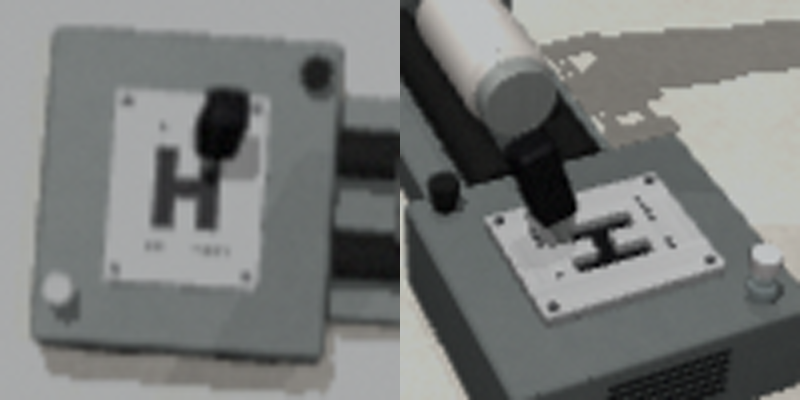

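The top crop shows the lever at the far right (grip top around (222,105)), filling the third slot end. Its front edge, at row 172.2, gives fore ≈ 0.27–0.28, and the push force had risen to 5 N at the stop. Jar, vial and stopper sit where they were, and the hand is clear. I'll hand in.

```bash
python3 - <<'E'
from h import *
a=cv2.imread('pics/s1.png') ; print(get_state()['qd'].round(2)); print(finish_job())
E
```

```text
[-0.34 -0.23  0.02  0.31  0.04  0.04  0.22]
the job is handed in; nothing more can be done
None
```

The gear lever is in third gear, as far as the last images and forces show. I handed the job in at about 15 s of the 69 s allowed; handing in reports no verdict.

I pushed the lever with the fingers shut, so it was never pinched. It went back along the left side to the cross slot, across to the right, then forward to the end of the third slot. I then drew the hand back, up and to the right.

**Last checks:**
- **Forward lean:** the top view puts fore at about 0.27 rad (needs above 0.24). The push force rose to about 5 N at the end, from about 2 N in motion, which fits the lever being against its stop.
- **Sideways lean:** the image gave across at only about 0.16–0.17 rad, against the nominal 0.2. That is still above the required 0.14, and the slot walls alone keep it at 0.16 or more. The image gave the same low reading on the left side at the start, so I put part of the gap down to the grip's rounded edges.
- **Other things:** the jar, vial and stopper looked unmoved in the final crops. I did not re-measure the bottle, beaker, spoon or tub, but the hand never worked near the first three, and it crossed the tub's side only well above it.

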